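# Hold the loupe in focus over the model stair

## Task

Take the loose cap off the reading loupe by its knob and seat it in the round hole of the cap holder. Then pick the loupe up by its handle and hold it still and level above the model stair, lens centred over the stair and at the height of the gauge's sliding collar, touching neither stair nor gauge nor shifting either of them. Finish while holding it there: do not put it down.

Things in the scene. Friction and masses are not known exactly. Their poses are not given: they have to be found in the camera images.
- loupe: Hand loupe lying flat and level on its wooden rest, starting with its cap on: a round aluminium ring (64 mm outside, 54 mm inside diameter, 16 mm tall) with a fixed glass lens, and a straight flat-sided wooden handle 16 mm wide and 24 mm tall (from the underside up) that runs from 38 to 140 mm from the lens axis. Origin on the lens axis at the underside; z up, the handle points along -x. It starts with the handle roughly towards the robot (yaw within 0.5 rad). About 0.18 kg.
- loupe_rest: Fixed plywood rest for the loupe: a 34 mm wide, 6 mm thick bar with a round pad 72 mm in diameter under the ring and a saddle under the handle's far end (115 to 135 mm from the lens axis, its two lips 22 mm apart and 28.5 mm high). Pad and saddle carry the loupe's underside 20 mm above the bench; between them, under the grip point, the handle is free with 14 mm of room above the bar. Origin at the bench under the pad's centre, axes as the loupe's.
- lens (a point): Centre of the loupe's lens: on the lens axis, half-way up the ring, 8 mm above the loupe's underside.
- grip (a point): Point on the handle's centre line where the loupe balances (its centre of mass within 3 mm), 70 mm from the lens axis along the handle, 12 mm above the underside.
- lens_cap: Loose grey lens cap, 31 mm tall, about 40 g. From the bottom: a plug 48 mm in diameter and 5 mm tall with a tapered foot, a flange 62 mm in diameter and 4 mm thick, a round upright knob 20 mm in diameter and 22 mm tall. Origin at the centre of the plug's underside, z up. At first the plug sits loosely in the top of the loupe's ring and the flange lies on the ring, with the cap's origin 31 mm and the knob's top 62 mm above the bench.
- cap_holder: Fixed square plywood block 92 x 92 x 20 mm on the bench with one round blind hole in its top. Origin at the centre of its underside.
- cap_holder_hole0 (a point): Centre of the mouth of the holder's hole, 20 mm above the bench; the hole is 54 mm in diameter and 10 mm deep. With the cap seated its flange lies on the block's top, and the cap's origin is 5 mm below this point.
- stand: Fixed grey inspection stand: a base plate 170 (x) x 120 (y) x 10 mm with a thin upright gauge post, 8 mm in diameter and reaching 176 mm above the bench, 72 mm from the plate's centre along +x (the far side from the robot, yaw within 0.3 rad). Origin at the centre of the plate's underside.
- focus_mark (a point): Centre of the brass collar (24 mm in diameter, 8 mm tall) on the gauge post; it slides stiffly up and down and has been set to the focal height, 100 to 145 mm above the bench. The lens centre must be at this height.
- stair: Loose basswood model stair (84 long, 64 wide, 48 mm tall, 28 g) standing on the stand's plate, the part to be looked at. Origin at the centre of its underside, 10 mm above the bench; z up. Its top is 58 mm above the bench.
- spot_lamp: Obstacle, to be left alone: a big fixed black stage lamp that hangs over the right rear of the bench. It fills about 70 mm round this point and widens upward, to the right and back, from 0.32 to 0.65 m above the bench: an arm swinging in from the right must pass on the robot's side of it.
Not all that is in view belongs to the job. Leave any orange look-alike of the loupe alone. What is shaped like the cap_holder but purple is not meant.

How it is judged:
By the outcome, as a careful person would: the job done as asked, in the order asked, and still so for the second after the job is handed in, while the arm keeps its last pose, push and grip.
It also fails if it takes over 53 s, if anything falls off the work surface, if the arm or the gripper's body presses on something with over 40 N, if the wrist force passes 120 N, or if a joint passes its speed limit or range.

## Robot

A 6-joint arm with a two-finger parallel gripper is mounted at the origin on a cart in front of the work surface, level with it; the furniture and walls round the work are solid. World frame = base frame: x ahead of the robot, y to its left, z up, the work surface at z = 0. Lengths are in m, angles in rad, forces in N, time in s.
With the tool pointing down it reaches from about 0.4 to 0.925 m from the base axis. Payload 12.5 kg.
Tool frame: the origin (TCP) lies at the very end of the fingers, on their centre line; the grasp point (between the pads) lies behind it (arm.tcp_to_grasp is the x of the grasp point in the tool frame, in m); x points along the fingers, z is the direction in which the jaws open and shut, and the axes are right-handed (so a half turn about x gives the same grasp; the last joint's range is limited). The gripper opens to 95 mm and grips with 3 to 60 N. Pads are 20 mm wide; open, the fingers measure 119 mm over their backs; the gripper's body (75 mm by 180 mm) begins 59 mm behind the grasp point.
Start: joints at [-1.28, 0.491, 1.559, -0, 1.092, -0.106], TCP at [0.242, -0.576, 0.215] pointing down, gripper open.
Joint ranges: [-3.1, 3.1], [-0.84, 2.19], [0.05, 2.79], [-1.13, 4.28], [0.06, 2.93], [-2.69, 2.69]. Speed limits (rad/s): [2.22, 2.22, 2.79, 3.14, 3.14, 3.14].

## Interface

Orientations are given as a 3x3 rotation matrix whose columns are the frame's x, y, z axes.
In Python, from bench import arm gives the robot as it stands. Calls block until the motion is done:
- arm.reach(position, orientation): joint-space move of the TCP to a pose.
- arm.movel(position, v=0.15, attitude=None): straight line of the TCP; attitude=None keeps the orientation; v is the mean speed in m/s.
- arm.movej(angles): joint-space move.
- arm.grip(opening, grasp_force=None): opening from 0.0 (shut) to 1.0 (fully open); grasp_force is the grip in N (None keeps the last); returns when the fingers have stopped.
- arm.pause(seconds).
- arm.solve_ik(position, orientation): joint angles nearest the present ones, or None.
- arm.get_image(name): name is "side" or "top"; returns the picture (384x512x3 uint8, red, green, blue); there is no depth.
- arm.camera_params(name): a dict with "fx", "fy", "cx", "cy" (pixels), "dist_coeffs" ([k1, k2, p1, p2, k3] as OpenCV has them; the pictures are not rectified), "camera_from_world" (4x4, takes a point from world to camera coordinates). Camera axes: x right, y down, z forward; pixel columns grow to the right and rows downward; lengths in m; the calibration is good to about 2 mm. A picture is of the moment at which its call begins. camera_params takes no time and is no camera call.
A pose or a line that the arm cannot do raises arm.Unreachable and nothing moves.
- arm.sign_off(): hands the job in, once; it reports no verdict.
Readings, each from a call of its own:
- arm.read_time_s(): time.
- arm.read_joint_pos(): joint angles.
- arm.read_dq(): joint speeds.
- arm.read_effort(): joint torques, N m.
- arm.read_eef_pos(): TCP position.
- arm.read_tool_rot(): TCP orientation.
- arm.read_wrist_force(): force on the tool from outside, world axes, zero at the start.
- arm.read_torque(): the same for the moment, N m.
- arm.read_gripper_width(): opening from 0.0 (shut) to 1.0 (fully open).
Only numpy, scipy, OpenCV 4.12 (cv2) and the standard library are available. Lean on these libraries where they do the work, as an engineer would, in place of code of your own. Each camera call takes 0.05 s, during which the arm holds its last target.

## Working session

There is one attempt and no reset: what is moved stays moved. The work goes in short steps, each a Python script; the robot and the scene stay as the last script left them, time stands still between calls to the robot, and variables do not carry over. Pictures are saved under pics/ and viewed, and the job is handed in when it is done.

```bash
ls; mkdir -p pics
python3 - <<'E'
from bench import arm
import cv2
for n in("side","top"):
    cv2.imwrite(f"pics/{n}0.png",cv2.cvtColor(arm.get_image(n),cv2.COLOR_RGB2BGR))
    p=arm.camera_params(n);print(n,p)
print(arm.tcp_to_grasp,arm.read_time_s(),arm.read_tool_rot())
E
```

```text
pics
side {'fx': 402.5775649754063, 'fy': 402.5775649754063, 'cx': 255.83920849186862, 'cy': 190.81381037522246, 'dist_coeffs': array([-0.10998259,  0.        ,  0.        ,  0.        ,  0.        ]), 'camera_from_world': array([[-0.98637654, -0.16331654,  0.01972379,  0.49459489],
       [-0.08127605,  0.37958005, -0.9215819 ,  0.17890846],
       [ 0.14302281, -0.91062983, -0.38768258,  1.20632902],
       [ 0.        ,  0.        ,  0.        ,  1.        ]])}
top {'fx': 442.50481312836865, 'fy': 442.50481312836865, 'cx': 255.19339366487588, 'cy': 187.68390597143116, 'dist_coeffs': array([-0.13283336,  0.        ,  0.        ,  0.        ,  0.        ]), 'camera_from_world': array([[-0.02422672, -0.9996744 ,  0.00801057,  0.10591615],
       [-0.99557048,  0.02339758, -0.09106027,  0.49900093],
       [ 0.0908432 , -0.01018118, -0.99581316,  1.58147802],
       [ 0.        ,  0.        ,  0.        ,  1.        ]])}
-0.0188 0.1 [[-2.71649954e-04  9.22306769e-01  3.86458472e-01]
 [ 9.47120819e-04  3.86458550e-01 -9.22306290e-01]
 [-9.99999515e-01  1.15478403e-04 -9.78517390e-04]]
```

View pics/side0.png

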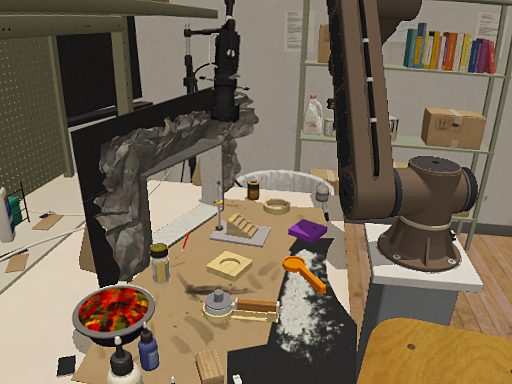

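View pics/top0.png

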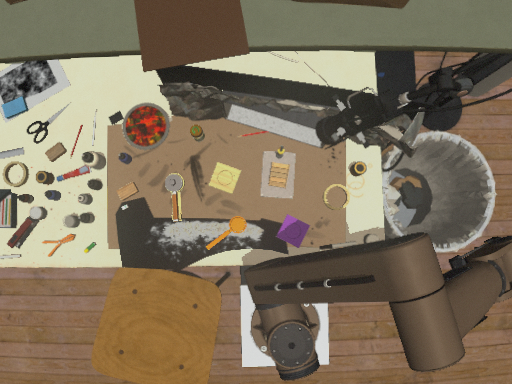

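The loupe with its grey cap is at top (174,183), with a wooden handle. The plain wooden holder is at (225,178) and the stand at (278,174). The look-alikes are the orange loupe (238,226) and the purple block (293,231), which I'll leave alone. Next I'll confirm in enlarged crops.

Run:
```python
import cv2
t=cv2.imread("pics/top0.png");s=cv2.imread("pics/side0.png")
def crop(im,x0,y0,w,h,k,n):
    c=cv2.resize(im[y0:y0+h,x0:x0+w],None,fx=k,fy=k,interpolation=cv2.INTER_CUBIC)
    for i in range(0,w,10):
        cv2.line(c,(i*k,0),(i*k,12 if (x0+i)%50==0 else 5),(255,0,255),1)
        if i%20==0: cv2.putText(c,str(x0+i),(i*k+2,12),0,.35,(255,0,255),1)
    for i in range(0,h,10):
        cv2.line(c,(0,i*k),(5,i*k),(255,0,255),1)
        if i%20==0: cv2.putText(c,str(y0+i),(7,i*k+4),0,.35,(255,0,255),1)
    cv2.imwrite(n,c)
crop(t,150,140,100,90,8-1,"pics/t_a.png")
crop(t,240,140,80,70,8,"pics/t_b.png")
crop(s,190,240,100,85,7,"pics/s_a.png")
crop(s,190,170,100,85,7,"pics/s_b.png")
```

```text
(no output)
```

View pics/t_a.png

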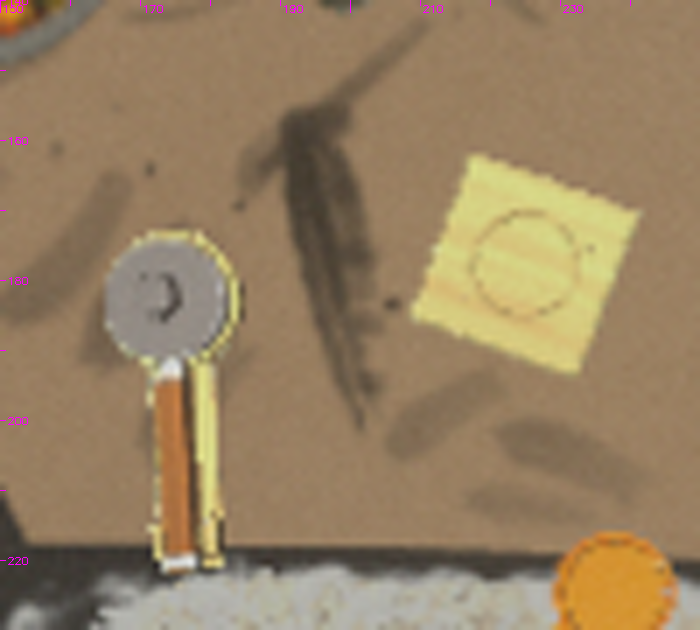

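View pics/t_b.png

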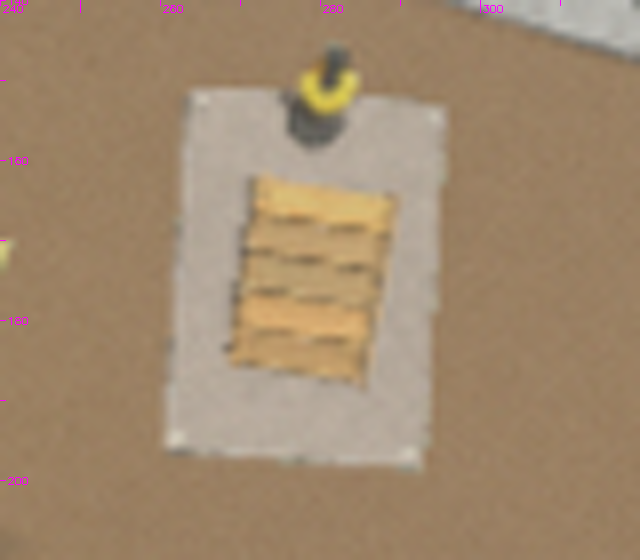

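View pics/s_a.png

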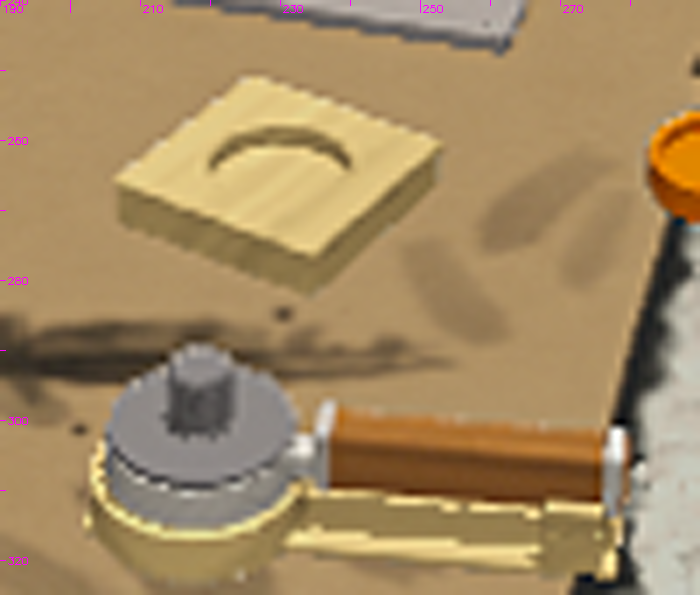

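View pics/s_b.png

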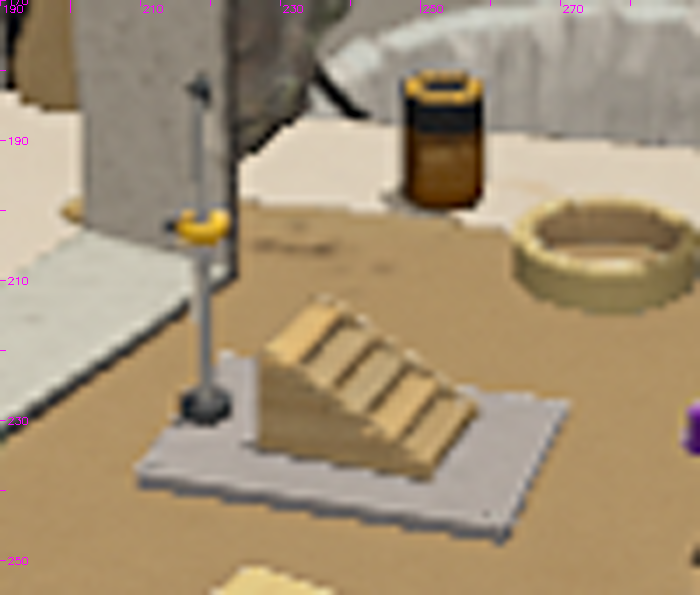

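Crops confirm the grey-capped wooden-handled loupe, the plain plywood holder with its hole, and the stand with a brass collar and stair. Now I fit the poses to the picked pixels in both views.

```bash
cat > h.py <<'E'
import numpy as np, cv2
from bench import arm
from scipy.optimize import least_squares
P={n:arm.camera_params(n) for n in("side","top")}
def proj(n,X):
    p=P[n];T=p["camera_from_world"]
    K=np.array([[p["fx"],0,p["cx"]],[0,p["fy"],p["cy"]],[0,0,1]])
    return cv2.projectPoints(np.atleast_2d(np.asarray(X,float)),cv2.Rodrigues(T[:3,:3])[0],T[:3,3],K,p["dist_coeffs"])[0].reshape(-1,2)
def fit(obs,x0,zfree=False):
    """obs: (cam, local xyz, pixel). params x,y,yaw(,z)"""
    def r(q):
        c,s=np.cos(q[2]),np.sin(q[2]);out=[]
        for cam,l,px in obs:
            w=[q[0]+c*l[0]-s*l[1],q[1]+s*l[0]+c*l[1],l[2]+(q[3] if zfree else 0)]
            out+=list(proj(cam,w)[0]-px)
        return out
    f=least_squares(r,x0);return f.x,np.round(np.array(f.fun).reshape(-1,2),1)
def A(x,y):return np.array([150+x/7,140+y/7])-.0
def B(x,y):return np.array([240+x/8,140+y/8])
def SA(x,y):return np.array([190+x/7,240+y/7])
def SB(x,y):return np.array([190+x/7,170+y/7])
def snap(n,name):
    im=cv2.cvtColor(arm.get_image(n),cv2.COLOR_RGB2BGR);cv2.imwrite(f"pics/{name}.png",im);return im
def crop(im,x0,y0,w,h,k,n):
    c=cv2.resize(im[y0:y0+h,x0:x0+w],None,fx=k,fy=k,interpolation=cv2.INTER_CUBIC)
    for i in range(0,w,10):
        cv2.line(c,(i*k,0),(i*k,5),(255,0,255),1)
        if i%20==0: cv2.putText(c,str(x0+i),(i*k+2,12),0,.35,(255,0,255),1)
    for i in range(0,h,10):
        cv2.line(c,(0,i*k),(5,i*k),(255,0,255),1)
        if i%20==0: cv2.putText(c,str(y0+i),(7,i*k+4),0,.35,(255,0,255),1)
    cv2.imwrite(f"pics/{n}.png",c)
def down(zx,zy):
    z=np.array([zx,zy,0.]);z/=np.linalg.norm(z);x=np.array([0,0,-1.]);return np.column_stack([x,np.cross(z,x),z])
E
python3 - <<'E'
from h import *
np.set_printoptions(precision=4,suppress=True)
off=np.array([-.0,-.0])
def show(n,o,x0,zf=False):
    for cams in(("top",),("side",),("top","side")):
        s=[a for a in o if a[0] in cams]
        if len(s)*2<len(x0): continue
        x,r=fit(s,x0,zf);print(n,cams,x,abs(r).max(),"\n" ,r.tolist() if len(cams)==2 else "")
h=.046
o=[("top",(h,h,.02),A(474,153)),("top",(h,-h,.02),A(641,211)),("top",(-h,-h,.02),A(577,374)),("top",(-h,h,.02),A(412,314)),
("side",(h,h,.02),SA(117,183)),("side",(h,-h,.02),SA(255,75)),("side",(-h,-h,.02),SA(441,147)),("side",(-h,h,.02),SA(315,256))]
show("holder",o,[.5,.2,-.3])
o=[("top",(0,0,.04),A(167,299)),("top",(-.140,0,.044),A(178,572)),("side",(0,0,.04),SA(202,424)),("side",(0,0,.062),SA(202,355)),("side",(-.14,-.008,.044),SA(622,428)),("side",(-.14,.008,.020),SA(610,509))]
show("loupe",o,[.5,.3,0])
o=[("top",(.085,.06,.01),B(189,90)),("top",(.085,-.06,.01),B(445,107)),("top",(-.085,-.06,.01),B(420,468)),("top",(-.085,.06,.01),B(166,452)),
("side",(.085,.06,.01),SB(137,467)),("side",(-.085,.06,.01),SB(505,530)),("side",(-.085,-.06,.01),SB(570,402))]
show("stand",o,[.5,.1,0])
o=[("top",(.042,.032,.058),B(256,178)),("top",(.042,-.032,.058),B(397,197)),("top",(-.042,.032,.0196),B(230,362)),("top",(-.042,-.032,.0196),B(365,385)),
("side",(.042,.032,.01),SB(258,446)),("side",(-.042,.032,.01),SB(430,478)),("side",(.042,.032,.058),SB(260,350)),("side",(.042,-.032,.058),SB(326,297))]
show("stair",o,[.5,.1,0])
o=[("top",(0,0,0),B(330,90)),("side",(0,0,0),SB(202,228))]
show("collar",o,[.5,.1,0,.12],True)
E
```

```text
holder ('top',) [ 0.5412  0.2024 -0.3768] 0.4 
 
holder ('side',) [ 0.5373  0.2088 -0.3826] 0.7 
 
holder ('top', 'side') [ 0.5392  0.2045 -0.3796] 1.4 
 [[-0.5, 0.2], [-0.7, 0.6], [-0.5, 0.9], [-0.6, 0.7], [-0.6, -1.1], [-0.6, -0.6], [0.3, -1.4], [-0.4, -0.7]]
loupe ('top',) [0.5244 0.3864 0.0361] 0.0 
 
loupe ('side',) [0.5254 0.3902 0.0622] 1.5 
 
loupe ('top', 'side') [0.5253 0.389  0.0535] 1.7 
 [[-0.7, -0.2], [-0.0, -0.3], [-0.8, -1.7], [-1.0, 0.3], [0.7, -0.6], [1.5, 0.8]]
stand ('top',) [ 0.548   0.0086 -0.0928] 0.6 
 
stand ('side',) [ 0.5464  0.0127 -0.1108] 0.6 
 
stand ('top', 'side') [ 0.5476  0.0094 -0.0987] 0.9 
 [[-0.3, -0.4], [0.1, -0.1], [0.2, 0.7], [-0.9, 0.3], [-0.6, -0.2], [0.3, -0.9], [0.0, -0.7]]
stair ('top',) [ 0.5431  0.0074 -0.1674] 0.7 
 
stair ('side',) [ 0.539   0.0101 -0.2477] 1.0 
 
stair ('top', 'side') [ 0.5412  0.0075 -0.1927] 1.7 
 [[0.4, -0.2], [0.4, 0.4], [-0.7, 0.9], [-0.2, 1.0], [-0.0, -0.2], [0.5, 0.3], [-0.5, -0.2], [-1.7, -1.0]]
collar ('top', 'side') [0.6199 0.0011 0.0001 0.1   ] 0.1 
 [[-0.0, -0.1], [0.1, 0.0]]
```

```bash
sed -i 's#^def \(A\|B\|SA\|SB\)(x,y):return np.array(\[\(.*\)+x/\([78]\),\(.*\)+y/[78]\]).*#def \1(x,y):return np.array([\2-.5+(x+.5)/\3,\4-.5+(y+.5)/\3])#' h.py; grep "^def [AS]" h.py
cat > fit.py <<'E'
from h import *
np.set_printoptions(precision=4,suppress=True)
def show(n,o,x0,zf=False):
    for cams in(("top",),("side",),("top","side")):
        s=[a for a in o if a[0] in cams]
        if len(s)*2<len(x0): continue
        x,r=fit(s,x0,zf);print(n,cams,x,abs(r).max(),"\n" ,r.tolist() if len(cams)==2 else "")
h=.046
o=[("top",(h,h,.02),A(474,153)),("top",(h,-h,.02),A(641,211)),("top",(-h,-h,.02),A(577,374)),("top",(-h,h,.02),A(412,314)),
("side",(h,h,.02),SA(117,183)),("side",(h,-h,.02),SA(255,75)),("side",(-h,-h,.02),SA(441,147)),("side",(-h,h,.02),SA(315,256))]
show("holder",o,[.5,.2,-.3])
o=[("top",(0,0,.04),A(167,299)),("top",(-.140,0,.044),A(178,572)),("side",(0,0,.04),SA(202,424)),("side",(0,0,.062),SA(202,355)),("side",(-.14,-.008,.044),SA(622,428)),("side",(-.14,.008,.020),SA(610,509))]
show("loupe",o,[.5,.3,0])
o=[("top",(.085,.06,.01),B(189,90)),("top",(.085,-.06,.01),B(445,107)),("top",(-.085,-.06,.01),B(420,468)),("top",(-.085,.06,.01),B(166,452)),
("side",(.085,.06,.01),SB(137,467)),("side",(-.085,.06,.01),SB(505,530)),("side",(-.085,-.06,.01),SB(570,402))]
show("stand",o,[.5,.1,0])
o=[("top",(.042,.032,.058),B(256,178)),("top",(.042,-.032,.058),B(397,197)),("top",(-.042,.032,.0196),B(230,362)),("top",(-.042,-.032,.0196),B(365,385)),
("side",(.042,.032,.01),SB(258,446)),("side",(-.042,.032,.01),SB(430,478)),("side",(.042,.032,.058),SB(260,350)),("side",(.042,-.032,.058),SB(326,297))]
show("stair",o,[.5,.1,0])
o=[("top",(0,0,0),B(330,90)),("side",(0,0,0),SB(202,228))]
show("collar",o,[.5,.1,0,.12],True)
# overlay
im={n:cv2.imread(f"pics/{n}0.png") for n in P}
a=np.linspace(0,2*np.pi,60)
def ov(n,x0,y0,w,hh,k,name,segs):
    c=cv2.resize(im[n][y0:y0+hh,x0:x0+w],None,fx=k,fy=k,interpolation=cv2.INTER_CUBIC)
    for X,col in segs:
        p=(proj(n,X)-[x0,y0]+.5)*k-.5
        cv2.polylines(c,[np.round(p).astype(int)],False,col,1)
    cv2.imwrite(f"pics/{name}.png",c)
import sys
E
cat > ov.py <<'E'
from fit import *
circ=lambda x,y,z,r:np.c_[x+r*np.cos(a),y+r*np.sin(a),0*a+z]
L=(.5250,.3880,.045); H=(.5397,.2045); C=(.6197,.0015,.102)
R=np.array([[np.cos(L[2]),-np.sin(L[2])],[np.sin(L[2]),np.cos(L[2])]])
hd=lambda z:np.c_[(R@np.array([[-.038,-.008],[-.14,-.008],[-.14,.008],[-.038,.008],[-.038,-.008]]).T).T+L[:2],[z]*5]
sl=[(circ(*L[:2],.04,.031),(0,255,0)),(circ(*L[:2],.062,.010),(0,0,255)),(hd(.044),(255,0,0)),(circ(*H,.02,.027),(0,0,255))]
sc=[(circ(*C[:2],C[2]-.004,.012),(0,0,255)),(circ(*C[:2],C[2]+.004,.012),(0,255,0))]
ov("top",155,150,90,75,8,"o1",sl);ov("side",200,240,90,75,8,"o2",sl)
t=cv2.imread
ov("top",265,140,30,30,12,"o3",sc);ov("side",205,190,30,30,12,"o4",sc)
cv2.imwrite("pics/o34.png",np.hstack([t("pics/o3.png"),t("pics/o4.png")]))
E
python3 ov.py
```

```text
def A(x,y):return np.array([150-.5+(x+.5)/7,140-.5+(y+.5)/7])
def SA(x,y):return np.array([190-.5+(x+.5)/7,240-.5+(y+.5)/7])
def SB(x,y):return np.array([190-.5+(x+.5)/7,170-.5+(y+.5)/7])
holder ('top',) [ 0.5428  0.2039 -0.3767] 0.4 
 
holder ('side',) [ 0.5389  0.207  -0.3819] 0.7 
 
holder ('top', 'side') [ 0.5406  0.2048 -0.3791] 0.9 
 [[-0.1, 0.2], [-0.4, 0.6], [-0.1, 0.9], [-0.2, 0.7], [-0.7, -0.7], [-0.7, -0.2], [0.2, -0.9], [-0.5, -0.3]]
loupe ('top',) [0.526  0.3879 0.0363] 0.1 
 
loupe ('side',) [0.5266 0.3888 0.0621] 1.4 
 
loupe ('top', 'side') [0.5266 0.3885 0.0535] 1.4 
 [[-0.2, -0.1], [0.5, -0.2], [-0.8, -1.4], [-1.0, 0.6], [0.6, -0.3], [1.4, 1.1]]
stand ('top',) [ 0.5497  0.0101 -0.0928] 0.6 
 
stand ('side',) [ 0.5482  0.0103 -0.1103] 0.5 
 
stand ('top', 'side') [ 0.5491  0.0102 -0.097 ] 0.7 
 [[-0.2, -0.3], [0.3, -0.1], [0.4, 0.7], [-0.6, 0.3], [-0.7, 0.3], [0.2, -0.5], [-0.0, -0.2]]
stair ('top',) [ 0.5447  0.009  -0.1677] 0.7 
 
stair ('side',) [ 0.5409  0.0076 -0.2469] 1.0 
 
stair ('top', 'side') [ 0.5427  0.0081 -0.197 ] 1.7 
 [[0.7, -0.2], [0.7, 0.5], [-0.4, 0.9], [0.0, 1.0], [-0.1, 0.2], [0.3, 0.8], [-0.6, 0.2], [-1.7, -0.5]]
collar ('top', 'side') [0.621  0.0027 0.0081 0.1021] 0.1 
 [[-0.0, -0.1], [0.1, 0.0]]
```

View pics/o1.png

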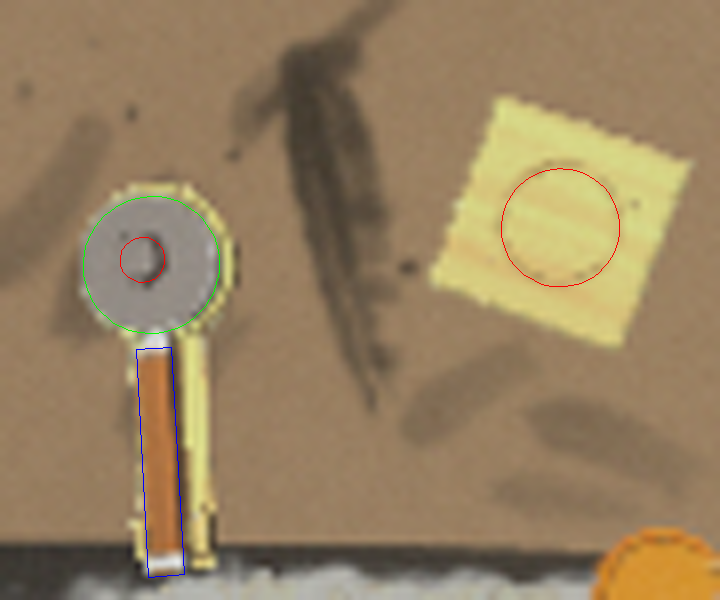

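View pics/o2.png

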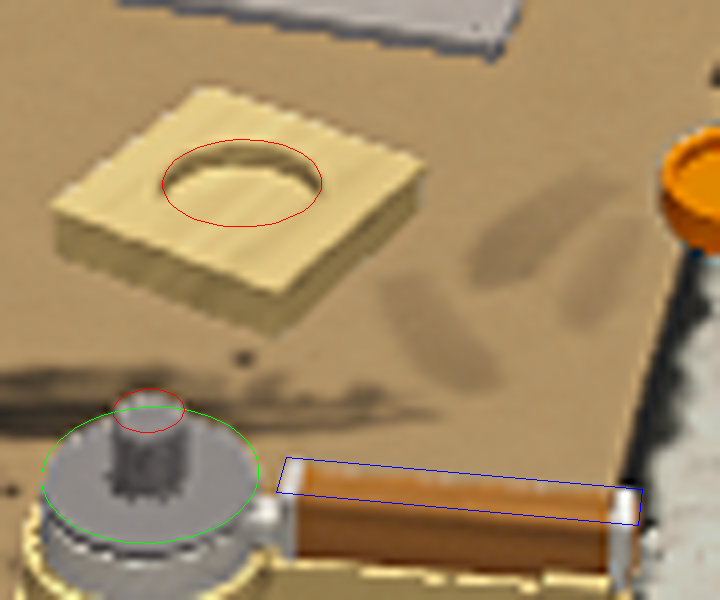

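View pics/o34.png

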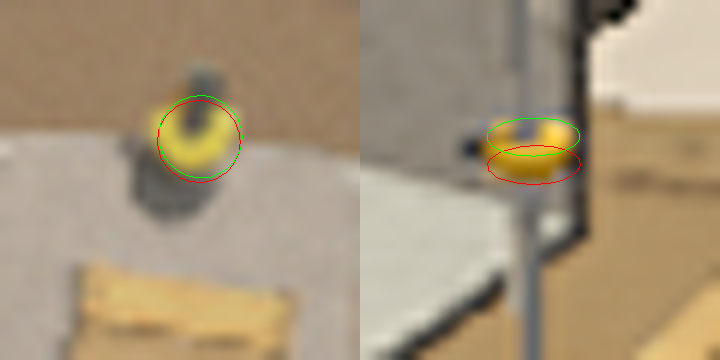

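Run:
```python
from h import *
np.set_printoptions(precision=3,suppress=True)
print(fit([("top",(0,0,0),np.array([345,125])),("side",(0,0,0),np.array([228,105]))],[.6,-.2,0,.4],True))
yaw=.045
R=down(-np.sin(yaw),np.cos(yaw)); R2=down(np.sin(yaw),-np.cos(yaw))
for p in([.40,-.15,.25],[.526,.388,.12],[.526,.388,.0425]):
    for r in(R,R2): print(p,arm.solve_ik(p,r))
R0=arm.read_tool_rot()
for p in([.2,-.38,.25],[.16,-.40,.25],[.42,0,.25],[.3,-.3,.25]): print(p,arm.solve_ik(p,R0),arm.solve_ik(p,R))
```

```text
(array([ 0.638, -0.168,  0.   ,  0.374]), array([[ 0.5,  2.5],
       [-2.8, -0.5]]))
[0.4, -0.15, 0.25] [-0.514  0.164  1.963 -0.     1.014 -2.129]
[0.4, -0.15, 0.25] [-0.514  0.164  1.963 -0.     1.014  1.012]
[0.526, 0.388, 0.12] [ 0.535  0.63   1.578 -0.     0.934 -1.081]
[0.526, 0.388, 0.12] [ 0.535  0.63   1.578 -0.     0.934  2.06 ]
[0.526, 0.388, 0.0425] [ 0.535  0.727  1.629 -0.     0.786 -1.081]
[0.526, 0.388, 0.0425] [ 0.535  0.727  1.629 -0.     0.786  2.06 ]
[0.2, -0.38, 0.25] [-1.24   0.168  1.958  0.     1.016 -0.066] None
[0.16, -0.4, 0.25] [-1.344  0.17   1.955 -0.     1.017 -0.17 ] None
[0.42, 0, 0.25] [-0.158  0.153  1.977  0.001  1.011  1.015] [-0.158  0.153  1.978 -0.     1.011 -1.773]
[0.3, -0.3, 0.25] [-0.942  0.16   1.969  0.     1.014  0.232] [-0.941  0.16   1.969 -0.     1.013 -2.557]
```

Lamp is near (0.64,-0.17), so I retract before swinging past it, then go above the cap.

Run:
```python
from h import *
arm.movej([-1.28,.16,1.965,0,1.014,-.106]); print(arm.read_time_s())
arm.movej([.2,.16,1.965,0,1.014,-1.08]); print(arm.read_time_s())
yaw=.045
R=down(-np.sin(yaw),np.cos(yaw))
arm.reach([.526,.388,.12],R); print(arm.read_time_s(),arm.read_eef_pos(),arm.read_wrist_force())
snap("top","t1");s=snap("side","s1");crop(s,170,200,130,120,5,"s1c")
```

```text
0.9333
3.0
4.15 [0.52622455 0.38715882 0.12083513] [-0.16063364 -0.67338686 -0.39257752]
```

View pics/s1c.png

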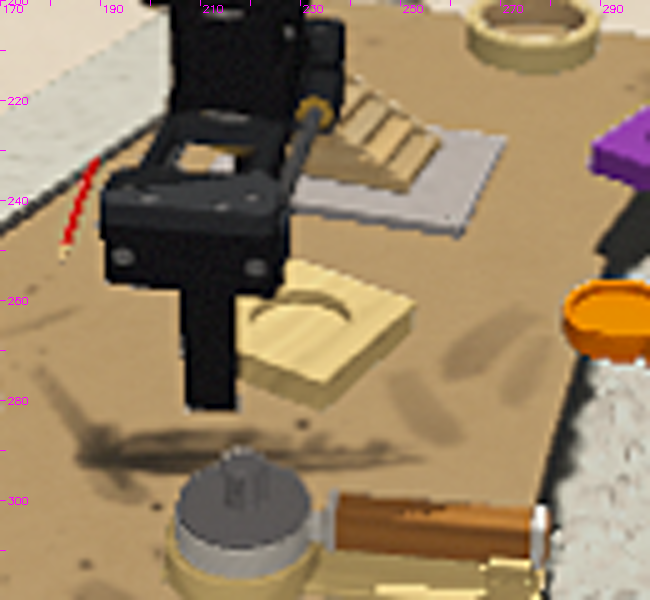

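View pics/t1.png

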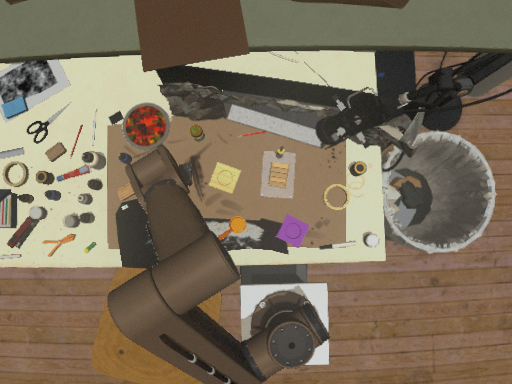

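Run:
```python
from h import *
p=arm.read_eef_pos();print(p)
yaw=.045
for d in(.0475,.0595):print(proj("side",p+np.array([-np.sin(yaw)*d,np.cos(yaw)*d,0])))
print(proj("side",[.526,.388,.062]))
```

```text
[0.52641982 0.38704258 0.12132952]
[[212.40257194 281.11091832]]
[[211.15997832 284.48161356]]
[[217.68228593 290.77279471]]
```

Run:
```python
from h import *
arm.movel([.5265,.388,.043],v=.12)
print(arm.read_eef_pos(),arm.read_wrist_force())
arm.grip(0.0,20); print(arm.read_gripper_width()*95,arm.read_time_s(),arm.read_wrist_force())
s=snap("side","s2");crop(s,170,220,130,110,5,"s2c")
```

```text
[0.52684124 0.38814243 0.04366844] [ 0.90276641  0.79793989 -0.29404957]
19.18697253148763 6.2167 [0.48944958 0.00741473 0.67442369]
```

View pics/s2c.png

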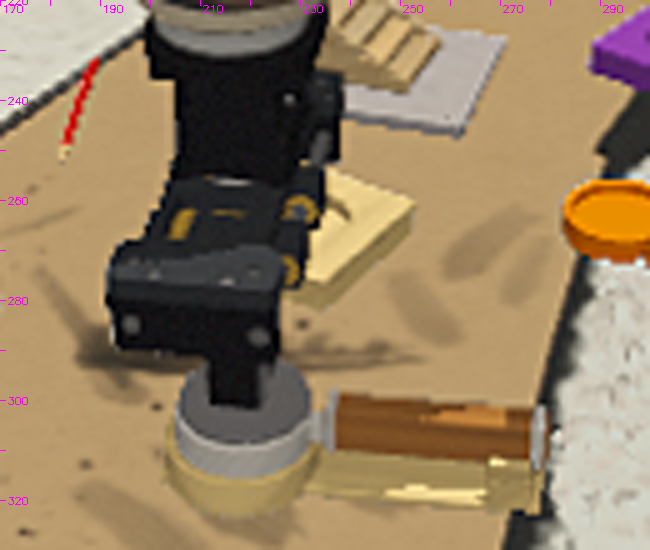

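Run:
```python
from h import *
arm.movel([.5265,.388,.12],v=.15)
arm.movel([.541,.2045,.12],v=.2)
arm.pause(.3)
print(arm.read_eef_pos(),arm.read_wrist_force(),arm.read_gripper_width()*95,arm.read_time_s())
s=snap("side","s3");crop(s,190,200,110,100,6,"s3c")
print(proj("side",[[.541,.2045,.0765+.009],[.541,.2045,.02]]))
s=snap("top","t3");crop(s,160,120,130,110,6,"t3c")
```

```text
[0.54086231 0.20506331 0.11993705] [ 0.11394974  0.15328451 -1.34729871] 19.38680131612375 8.3
[[229.13921668 241.29784883]
 [229.3316969  262.24663887]]
```

View pics/s3c.png

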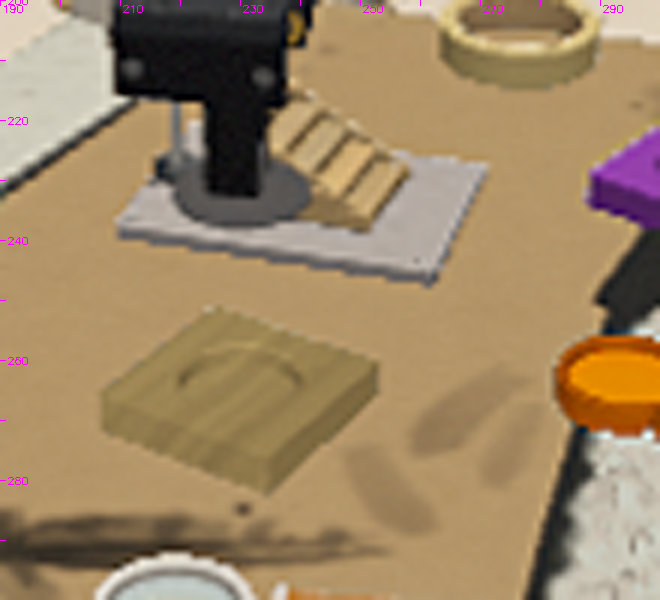

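View pics/t3c.png

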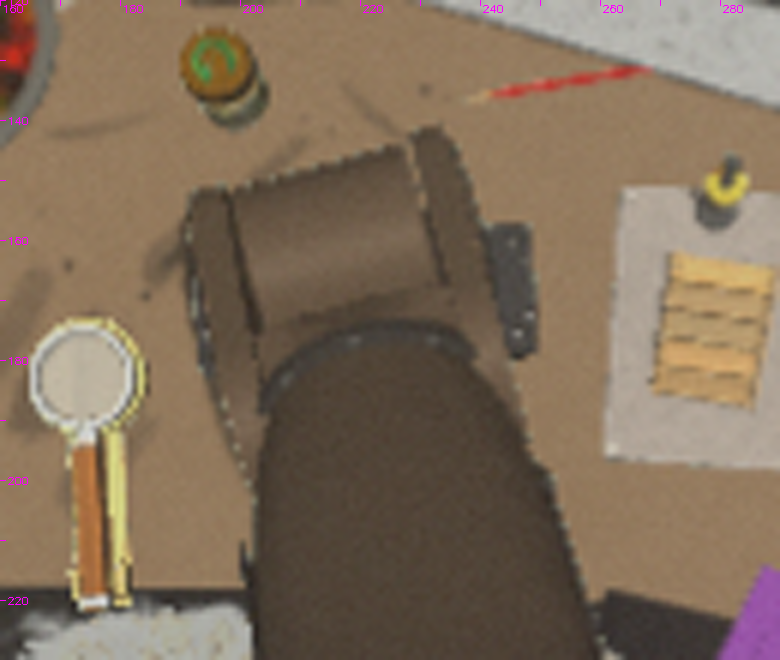

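Run:
```python
from h import *
arm.movel([.541,.205,.036],v=.15); print(arm.read_eef_pos(),arm.read_wrist_force())
arm.movel([.541,.205,.0285],v=.04); print(arm.read_eef_pos(),arm.read_wrist_force(),arm.read_time_s())
s=snap("side","s4");crop(s,190,210,90,85,7,"s4c")
```

```text
[0.54136169 0.20510678 0.0365274 ] [ 0.56923517  0.64155066 -0.71868162]
[0.54102373 0.2050197  0.02863232] [ 0.91926636 -1.10194049 -0.14452824] 9.4417
```

View pics/s4c.png

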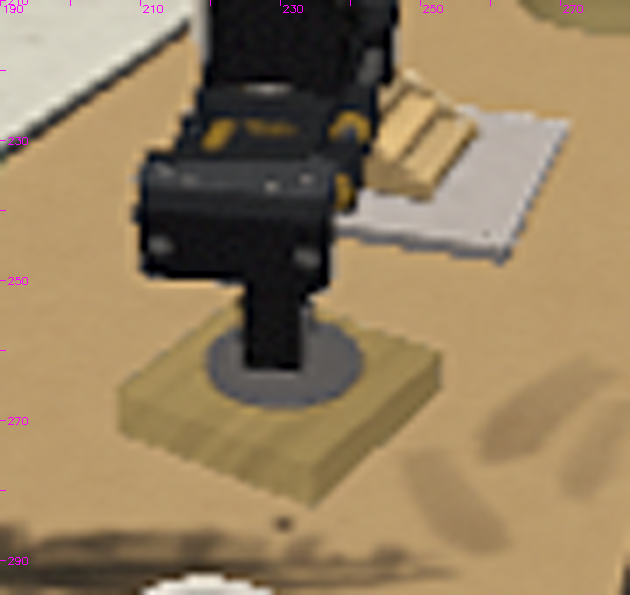

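Run:
```python
from h import *
arm.movel([.541,.205,.0277],v=.02); print(arm.read_eef_pos(),arm.read_wrist_force())
arm.grip(.6)
arm.movel([.541,.205,.12],v=.2)
yaw=.045
c,s_=np.cos(yaw),np.sin(yaw)
arm.movel([.526-.07*c,.388-.07*s_,.12],v=.25)
print(arm.read_eef_pos(),arm.read_time_s())
s=snap("side","s5");crop(s,190,210,110,110,6,"s5c")
s=snap("top","t5");crop(s,150,120,120,110,6,"t5c")
```

```text
[0.54100634 0.20501152 0.02776458] [0.78056635 0.41969784 1.04559647]
[0.456256   0.38402825 0.11947595] 12.1083
```

View pics/s5c.png

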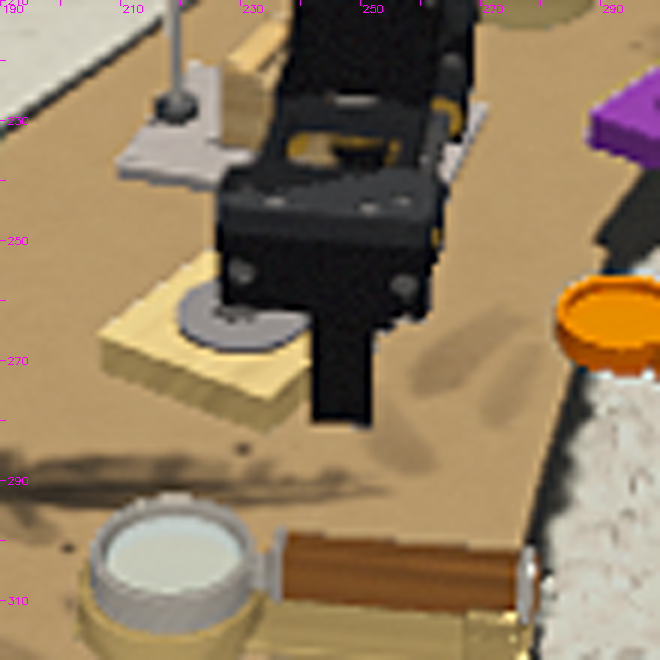

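View pics/t5c.png

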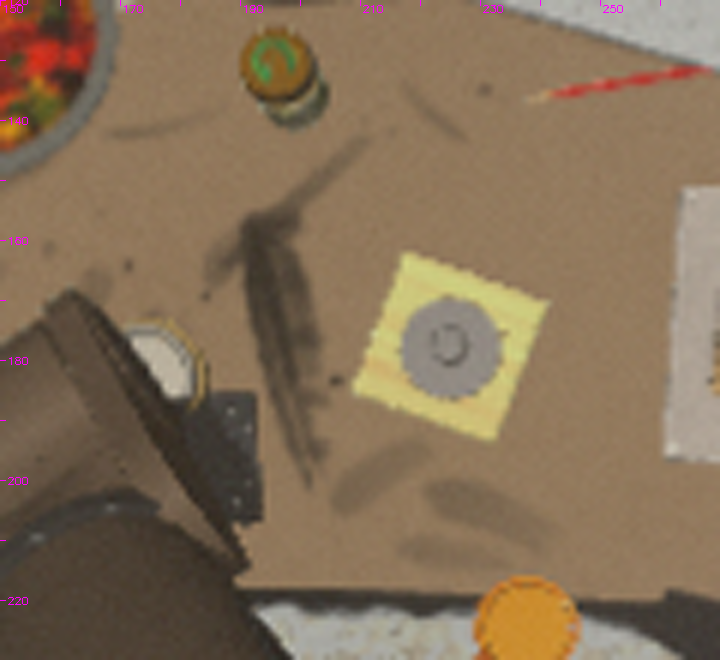

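Run:
```python
from h import *
np.set_printoptions(precision=4,suppress=True)
T=lambda x,y:np.array([159.5+(x+.5)/6,119.5+(y+.5)/6])
S=lambda x,y:np.array([189.5+(x+.5)/6,209.5+(y+.5)/6])
o=[("top",(0,0,.036),T(83.5,376)),("top",(-.14,0,.044),T(93.5,607))]
print(fit(o,[.5,.38,0])[0])
o2=[("side",(0,0,.036),S(173,553)),("side",(-.14,-.008,.044),S(537,550)),("side",(-.14,.008,.020),S(530,622))]
print(fit(o2,[.5,.38,0])); print(fit(o+o2,[.5,.38,0]))
# lens-ring ellipse predicted extent in side for scale
x=fit(o+o2,[.5,.38,0])[0];a=np.linspace(0,6.28,100)
q=proj("side",np.c_[x[0]+.032*np.cos(a),x[1]+.032*np.sin(a),0*a+.036]);print(q.min(0),q.max(0),S(90,492),S(256,612))
```

```text
[0.5272 0.3884 0.0444]
(array([0.5254, 0.3934, 0.0788]), array([[-0.8, -0.3],
       [ 0.2, -0.4],
       [ 0.6,  0.5]]))
(array([0.526 , 0.3909, 0.0612]), array([[-0.7,  0.2],
       [-0. ,  0.4],
       [-0.8, -1. ],
       [ 0.1, -0.5],
       [ 0.4,  0.5]]))
[203.56   292.1963] [231.6219 309.8716] [204.5833 291.5833] [232.25   311.5833]
```

Run:
```python
from h import *
yaw=.05
R=down(-np.sin(yaw),np.cos(yaw));c,s_=np.cos(yaw),np.sin(yaw)
g=np.array([.5265-.07*c,.3885-.07*s_])
arm.movel([*g,.06],v=.2,attitude=R); arm.movel([*g,.0135],v=.1)
print(arm.read_eef_pos(),arm.read_wrist_force())
arm.grip(0,40); print(arm.read_gripper_width()*95,arm.read_eef_pos(),arm.read_wrist_force(),arm.read_torque(),arm.read_time_s())
arm.movel([*g,.14],v=.12); arm.pause(.3)
print(arm.read_gripper_width()*95,arm.read_wrist_force(),arm.read_torque(),arm.read_time_s())
s=snap("side","s6");crop(s,170,190,130,110,6,"s6c")
for r in(0.,-.1,.1): print(arm.solve_ik([.473,.008,.15],down(-np.sin(r),np.cos(r))))
```

```text
[0.45684581 0.38518743 0.01396638] [ 0.85853158  0.71604729 -0.79391226]
15.626811956517379 [0.4566515  0.3850932  0.01359639] [-0.58535627  0.36023643  1.51347482] [ 0.25320647 -0.12753929 -0.05565967] 14.0167
15.692282905308357 [-0.05027421 -0.23551646 -0.97378254] [ 0.10791287 -0.0854627  -0.0197507 ] 15.525
[-1.22846360e-01  3.66469639e-01  1.99579122e+00 -4.44089210e-16
  7.79331797e-01 -1.69364269e+00]
[-0.12284636  0.36646964  1.99579122  0.          0.7793318  -1.59364269]
[-1.22846360e-01  3.66469639e-01  1.99579122e+00 -4.44089210e-16
  7.79331797e-01 -1.79364269e+00]
```

View pics/s6c.png

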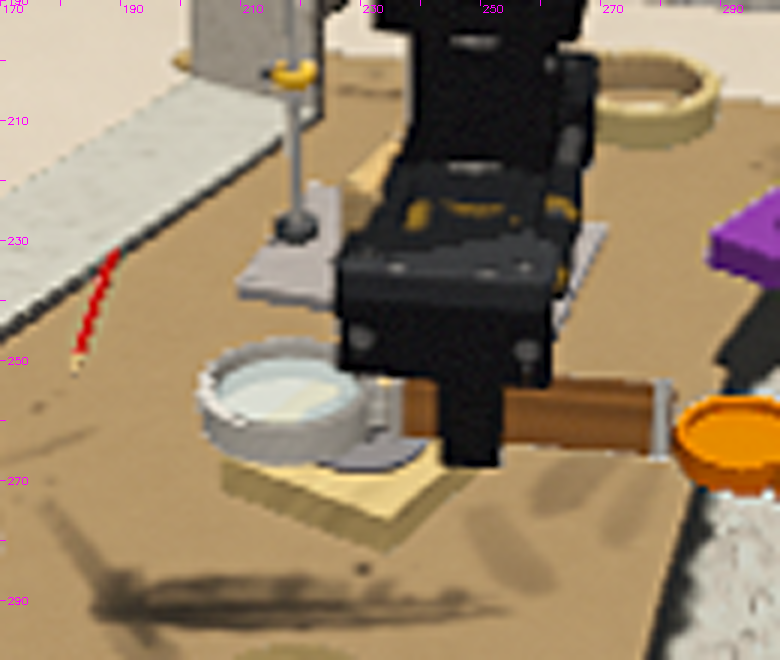

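Run:
```python
from h import *
R=down(0,1)
arm.movel([.473,.20,.14],v=.2,attitude=R)
arm.movel([.473,.008,.14],v=.15)
arm.movel([.473,.008,.0876+.012],v=.06)
arm.pause(.5)
print(arm.read_eef_pos(),arm.read_tool_rot().round(4).tolist(),arm.read_wrist_force(),arm.read_time_s())
s=snap("side","s7");crop(s,190,170,100,85,7,"s7c")
s=snap("top","t7");crop(s,240,130,80,75,8,"t7c")
```

```text
[0.47302038 0.00801219 0.0996724 ] [[0.0002, -1.0, 0.0], [-0.0, 0.0, 1.0], [-1.0, -0.0002, -0.0]] [-0.07248953 -0.22235751 -2.5102118 ] 19.4083
```

View pics/s7c.png

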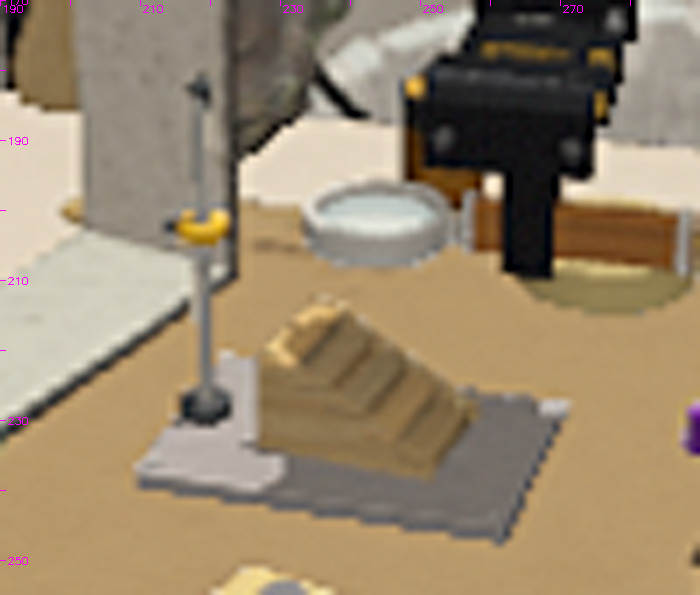

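View pics/t7c.png

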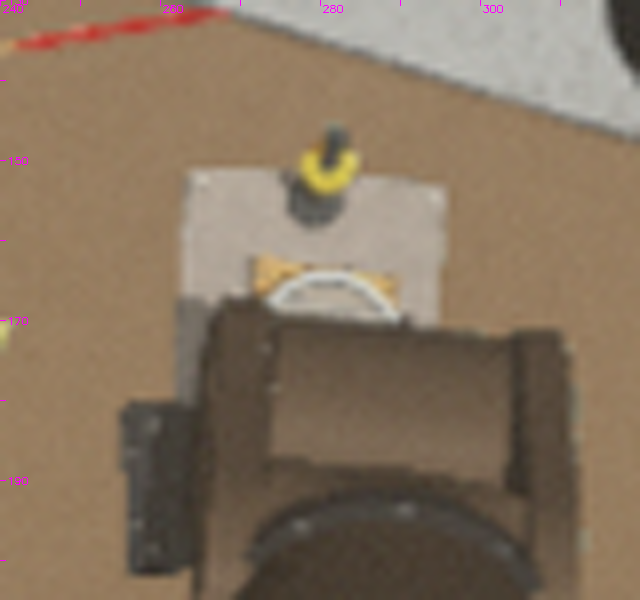

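```bash
cat > ov2.py <<'E'
from fit import *
import sys
def draw(sfx,lens,z0,yaw,C=(.6207,.0025,.102),ST=(.5427,.0081,-.18)):
    for n in P: im[n]=cv2.imread(f"pics/{n[0]}{sfx}.png")
    def tr(p,q):
        p=np.array(p,float);c,s=np.cos(q[2]),np.sin(q[2])
        return np.c_[q[0]+c*p[:,0]-s*p[:,1],q[1]+s*p[:,0]+c*p[:,1],p[:,2]]
    circ=lambda r,z:np.c_[r*np.cos(a),r*np.sin(a),0*a+z]
    L=(*lens,yaw)
    box=lambda x0,x1,h,z:[[x0,-h,z],[x1,-h,z],[x1,h,z],[x0,h,z],[x0,-h,z]]
    seg=[(tr(circ(.032,z0+.016),L),(0,255,0)),(tr(circ(.032,z0),L),(0,200,0)),(tr(box(-.14,-.038,.008,z0+.024),L),(255,0,0)),(tr(box(-.14,-.038,.008,z0),L),(255,0,0)),
     (tr(circ(.012,C[2]+.004),(*C[:2],0)),(0,0,255)),(tr(circ(.012,C[2]-.004),(*C[:2],0)),(0,0,255)),
     (tr(box(-.042,.042,.032,.01),ST),(255,255,0)),(tr([[.042,-.032,.058],[.042,.032,.058]],ST),(255,255,0))]
    ov("side",190,170,100,85,7,"os"+sfx,seg);ov("top",240,130,80,75,8,"ot"+sfx,seg)
if __name__=="__main__": draw("7",(.543,.008),.106,0)
E
python3 ov2.py >/dev/null
```

```text
(no output)
```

View pics/os7.png

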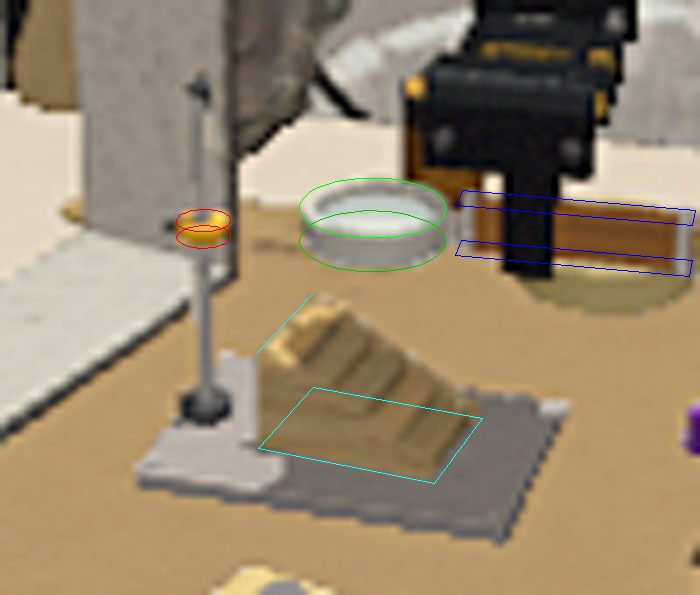

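View pics/ot7.png

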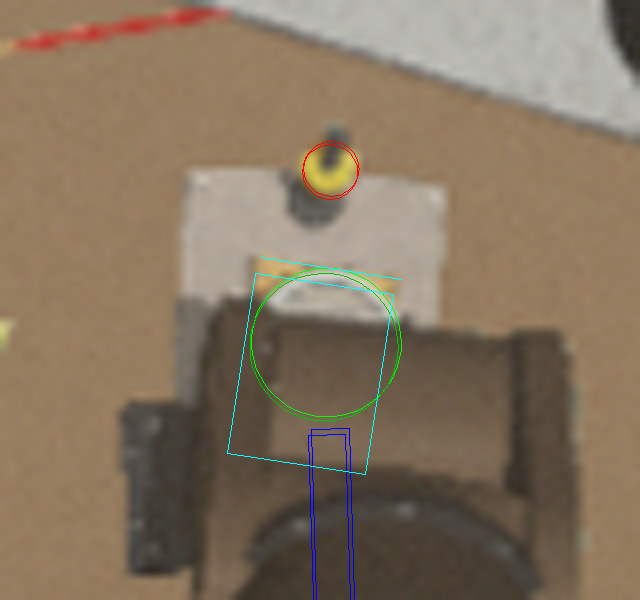

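Run:
```python
from h import *
arm.movel([.4735,.0095,.0877],v=.05)
arm.pause(.8)
print(arm.read_eef_pos(),abs(arm.read_dq()).max(),arm.read_wrist_force(),arm.read_gripper_width()*95,arm.read_time_s())
s=snap("side","s8")
s=snap("top","t8")
import ov2; ov2.draw("8",(.5435,.0095),.094,0)
s=cv2.imread("pics/s8.png");crop(s,190,170,100,85,7,"s8c")
```

```text
[0.47348852 0.00950228 0.08769902] 0.0020415103903433165 [ 0.32697834 -1.19307625 -1.79696555] 15.63534642227957 20.7
holder ('top',) [ 0.5428  0.2039 -0.3767] 0.4 
 
holder ('side',) [ 0.5389  0.207  -0.3819] 0.7 
 
holder ('top', 'side') [ 0.5406  0.2048 -0.3791] 0.9 
 [[-0.1, 0.2], [-0.4, 0.6], [-0.1, 0.9], [-0.2, 0.7], [-0.7, -0.7], [-0.7, -0.2], [0.2, -0.9], [-0.5, -0.3]]
loupe ('top',) [0.526  0.3879 0.0363] 0.1 
 
loupe ('side',) [0.5266 0.3888 0.0621] 1.4 
 
loupe ('top', 'side') [0.5266 0.3885 0.0535] 1.4 
 [[-0.2, -0.1], [0.5, -0.2], [-0.8, -1.4], [-1.0, 0.6], [0.6, -0.3], [1.4, 1.1]]
stand ('top',) [ 0.5497  0.0101 -0.0928] 0.6 
 
stand ('side',) [ 0.5482  0.0103 -0.1103] 0.5 
 
stand ('top', 'side') [ 0.5491  0.0102 -0.097 ] 0.7 
 [[-0.2, -0.3], [0.3, -0.1], [0.4, 0.7], [-0.6, 0.3], [-0.7, 0.3], [0.2, -0.5], [-0.0, -0.2]]
stair ('top',) [ 0.5447  0.009  -0.1677] 0.7 
 
stair ('side',) [ 0.5409  0.0076 -0.2469] 1.0 
 
stair ('top', 'side') [ 0.5427  0.0081 -0.197 ] 1.7 
 [[0.7, -0.2], [0.7, 0.5], [-0.4, 0.9], [0.0, 1.0], [-0.1, 0.2], [0.3, 0.8], [-0.6, 0.2], [-1.7, -0.5]]
collar ('top', 'side') [0.621  0.0027 0.0081 0.1021] 0.1 
 [[-0.0, -0.1], [0.1, 0.0]]
```

View pics/os8.png

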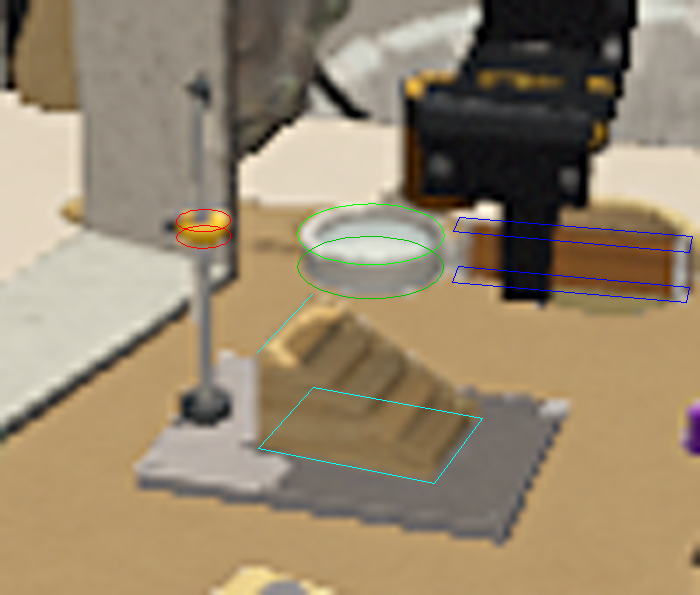

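View pics/s8c.png

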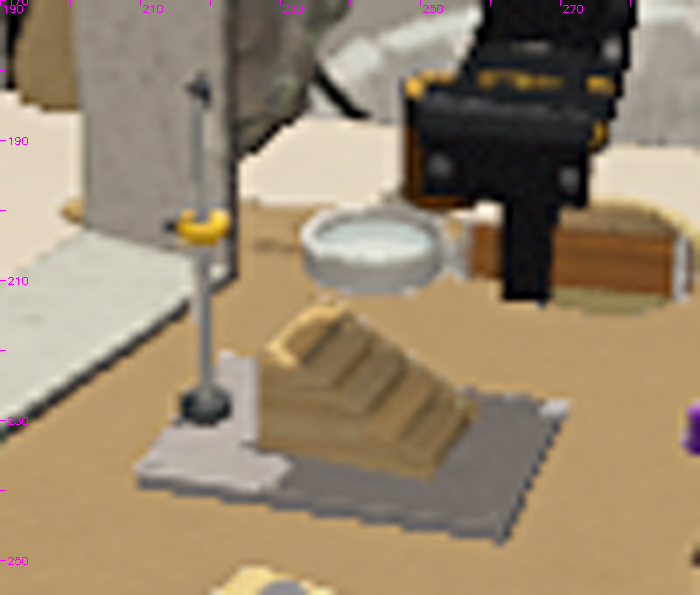

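View pics/ot8.png

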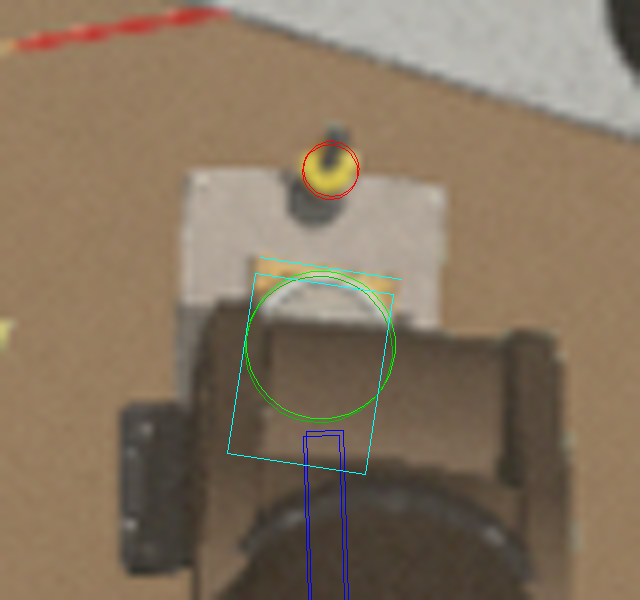

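```bash
python3 - <<'E'
from h import *
print(proj("side",[[.6208,.003,z] for z in(.01,.098,.102,.106,.176)]).round(2), SB(200,72),SB(203,228))
E
python3 - <<'E'
import cv2
s=cv2.imread("pics/s8.png")[172:237,200:240]
cv2.imwrite("pics/post.png",cv2.resize(s,None,fx=9,fy=9,interpolation=cv2.INTER_CUBIC))
E
```

```text
[[219.03 228.35]
 [218.55 203.41]
 [218.53 202.24]
 [218.51 201.07]
 [218.14 180.1 ]] [218.14285714 179.85714286] [218.57142857 202.14285714]
```

View pics/post.png

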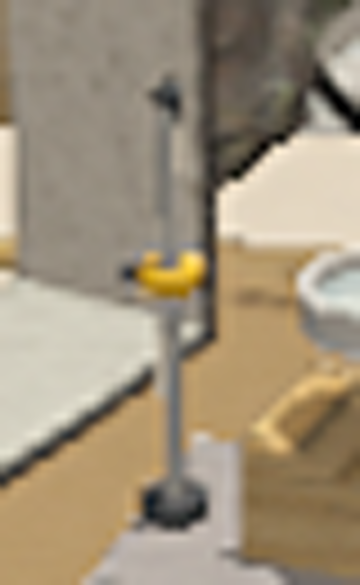

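Run:
```python
from h import *
print(arm.read_eef_pos(),arm.read_gripper_width()*95,abs(arm.read_dq()).max(),arm.read_time_s())
arm.sign_off()
```

```text
[0.4734871  0.00949937 0.08769042] 15.85260454527322 0.0018463671373207488 20.8
the job is handed in; nothing more can be done
```

I moved the cap by its knob into the plain plywood holder, then lifted the loupe by its handle. It was handed in at 20.8 s with the loupe held still above the stair.

**Cap:** both cameras show it in the hole with the flange flat on the block.

**Lens position:** it was set to about x = 0.5435, y = 0.0095 m. The two cameras disagree on the stair's centre, giving (0.545, 0.009) and (0.541, 0.008) m, so the centring is good to about 2 mm.

**Lens height:** it is at about 102 mm. The collar measured 102 to 103 mm, and the gauge post's top and base matched their given heights.

**Level and contact:**
- In the side view the ring and handle lie within about 0.5 pixel of a level model.
- The ring is about 36 mm above the stair's top and about 34 mm from the collar.
- The stair and gauge look unmoved in the pictures.
- Every wrist force I read was under 3 N.

**What disagreed:** the stair's top far corner did not match my model by about 2 pixels in the side view. The arm also hid part of the ring in the top view, so I judged its position there from the visible arc.

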